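# Open the ratchet jig around a model fuselage half

### The job

On the wooden jig, press the red ratchet release on the blue sliding jaw fully down (it stays down by itself), then push the jaw by its upright plate along the bar, away from the black fuselage half, until it is fully back against the grey end stop. Only press and push: the fuselage half must stay lying on its rests, not shifted or lifted, and the pin vise, pilot figure, glass palette and paint jar stay where they are.

Things in the scene. Friction and masses are not known exactly. Their poses are not given: they have to be found in the camera images.
- jig: Fixed clamping jig: wooden base 290 x 100 x 18 mm, steel bar along its x axis. Origin under the base at desk level, z up. Grey fixed jaw at x -142 to -120 mm (62 wide in y, top 86 mm above desk), grey end stop at x 107 to 129 mm (50 wide, top 68 mm). The blue sliding jaw between them opens along +x.
- release_top (a point): Centre of the top of the red release pad on the sliding jaw (24 mm along the bar, 32 across), 88 mm above the desk when up, 80 when down. 28 mm behind the jaw's pad face; the pad wall in front, 60 wide, reaches only 78 mm above the desk. The plate's push face is 37 mm behind this point. Carriage top beside it: 74 mm above the desk. Axes as the jig's.
- release (a joint): How far the red release is pressed down, m: 0 up (jaw ratcheted), 0.008 fully down on a hard stop. Moves straight down against about 3 N of friction, has no spring, stays where it is left. The ratchet is free beyond 0.005.
- push_face (a point): Point on the middle of the front of the jaw's upright blue plate, the face that looks to jig -x, towards the fuselage half. Plate 70 mm wide (jig y), 6 mm thick, from 74 to 124 mm above the desk; this point is 104 mm above the desk. A sloping rib backs it. Pushed to jig +x it opens the jaw. Axes as the jig's.
- jaw (a joint): How far the sliding jaw has moved along jig +x, m: 0 most closed, 0.085 fully open against the end stop. The jaw's pad face is at jig x = -70 mm + this. Released, it slides against 2 N of friction and stays where it is left. While the release is up, ratchet teeth 8 mm apart (about 3 mm of play) lock it.
- fuselage_mid (a point): Middle of the loose black plastic fuselage half (183 mm long in its y, across the bar, 46 wide, 28 high, dome up, 60 g), 14 mm above its underside. It lies on two wooden rests between the jaws, underside 46 mm above the desk, centre at jig x -96 mm.
- pilot_mid (a point): Tan resin pilot figure standing on a disc of 28 mm diameter, 52 mm high, loose, 25 g; point at its half height.
- jar_mid (a point): Small round paint jar with green cap, 32 mm diameter, 45 mm high, loose; point at its half height.
- pinvise: Brass pin vise lying on the desk along its x axis, 93 mm long, 13 mm thick, loose; origin on the desk near the middle of its length.
- palette: Frosted glass mixing palette, a slab 100 x 70 x 6 mm lying on the desk, loose; origin under its centre.
Things that resemble listed ones, but are neither listed nor needed, are in the scene too. What is shaped like the part that bears fuselage_mid but purple or yellow is not meant.

How it is judged:
On the way, in this order (a step that is already met when the one before it is completed fails the run):
1. the red release is pressed fully down before the jaw is slid open (value of joint release above 0.006 m and value of joint jaw below 0.045 m), for 0.1 s.
2. the jaw is pushed back to the end stop (value of joint jaw above 0.08 m), for 0.2 s.
At the end, for the whole second after the job is handed in: Jaw at rest within 5 mm of fully open, release still down (over 5 mm), fuselage half on its rests within 12 mm of where it lay, bystanders upright and within 20 mm of where they stood (value of joint jaw above 0.08 m and velocity of joint jaw between -0.005 and 0.005 m/s and value of joint release above 0.005 m and distance of fuselage_mid from where it was at the start of the episode below 0.012 m and height (world z) of fuselage_mid between 0.054 and 0.066 m and angle between each of pilot_mid, jar_mid's own z axis and vertical below 0.3 rad and distance of each of pilot_mid, jar_mid, pinvise, palette from where it was at the start of the episode below 0.02 m); the robot touches nothing.
It fails at once if the jaw is forced along while the ratchet is engaged (value of joint jaw above 0.045 m and value of joint release below 0.004 m).
It fails at once if the fuselage half is shifted more than 12 mm or lifted (distance of fuselage_mid from where it was at the start of the episode above 0.012 m or height (world z) of fuselage_mid above 0.068 m).
It fails at once if the pin vise, figure, palette or jar is moved more than 20 mm or tipped (distance of any of pilot_mid, jar_mid, pinvise, palette from where it was at the start of the episode above 0.02 m or angle between any of pilot_mid, jar_mid's own z axis and vertical above 0.5 rad).
It also fails if it takes over 35 s, if anything falls off the work surface, if the arm or the gripper's body presses on something with over 40 N, if the wrist force passes 120 N, or if a joint passes its speed limit or range.

### The arm

A 7-joint arm with a two-finger parallel gripper is mounted at the origin on the work surface. World frame = base frame: x ahead of the robot, y to its left, z up, the work surface at z = 0. Lengths are in m, angles in rad, forces in N, time in s.
With the tool pointing down it reaches from about 0.4 to 0.875 m from the base axis. Payload 19.3 kg.
Tool frame: the origin (TCP) lies where the fingers leave the gripper's body, on its centre line; the fingertips stand bot.tip_reach ahead of it and the grasp point (between the pads) lies 54 mm ahead of it (bot.tip_reach is the distance from the TCP to the fingertips, in m); z points along the fingers, y is the line along which they close (so a half turn about z gives the same grasp; the last joint's range is limited). The gripper opens to 85 mm and grips with 20 to 120 N. Pads are 22 mm wide; open, the fingers measure 114 mm over their backs; the gripper's body (76 mm by 85 mm) begins 54 mm behind the grasp point. The pads swing forward as they close: fully open they stand 13 mm farther back than shut.
Start: joints at [-1.256, 0.521, -0.036, 1.599, 0.021, 1.021, -0.113], TCP at [0.235, 0.579, 0.304] pointing down, gripper open.
Joint ranges: [-2.91, 2.91], [-0.3, 2.13], [-1.5, 1.42], [0.17, 2.43], [-1.26, 4.41], [0.16, 1.93], [-2.52, 2.52]. Speed limits (rad/s): [1.89, 1.89, 2.39, 2.39, 3.01, 3.01, 3.01].

### API

Orientations are given as [roll, pitch, yaw] about the fixed x, y, z axes, in that order (R = Rz(yaw) Ry(pitch) Rx(roll)).
In Python, from workcell import bot gives the robot as it stands. The module is installed in compiled form; this text tells all that it offers.
- The arm moves only by the shell command python3 -m jog 'ROWS' [FORCE]. ROWS is JSON, a list that holds one entry, the list of rows, each a list of 7 numbers: the shift along the tool's x, y, z in mm, then the turn, a rotation vector about the tool's x, y, z in rad, then the opening, from 0 (shut) to 1 (fully open). In form: [[[tx, ty, tz, wx, wy, wz, fingers], ...]]. A call has 1 to 5 rows; each row shifts and turns the commanded pose from where the row before left it, along the tool's axes as they then stand; what a row does not reach is not made up. A row lasts 1/10 s, in which the tool goes at most 50 mm and 8.59 degrees, less where a joint would pass 70% of its speed; a pose out of reach is approached as far as the arm can. A call is refused whole if a number of a shift passes 50 or a number of a turn 0.15, either way. A call with a gripper value outside its range is refused whole. The fingers move at their own pace and stop on an object; FORCE is the grip in N (left out, the last holds). Time passes only in rows, so rows that do not move let the fingers close. It gives the time, the measured TCP pose, the force, the opening and the grip force at its end, in the units of the state.
- bot.observe(): the state, without advancing time (a new reading comes with each control period).
- bot.grab_frame(name): name is "scene" or "top" or "wrist"; returns a dict with "img" (420x560x3 uint8, red, green, blue), "intrinsics" (3x3 intrinsics, pixels), "k1" (the pictures are not rectified: a ray, as slopes to the right and down, at radius r is drawn at 1 + k1 r^2 times it, then the intrinsics apply), "R" (3x3) and "t" (3): a world point X has camera coordinates R X + t; the wrist camera has in their place "tool_from_camera" (4x4, takes a point from camera to tool coordinates, whose origin is the TCP and whose axes are the flange's). Camera axes: x right, y down, z forward; pixel columns grow to the right and rows downward; lengths in m; the calibration is good to about 2 mm. A picture is of the moment at which its call begins: read the wrist's pose just before it. There is no depth.
- bot.job_done(): hands the job in; it is judged then, once.
Trained networks look in a picture, given as the dict that the camera call returned (one of the last four; its "shot" number tells which), for a name from the list of things; names that differ only in an ending like _2 or _b are one class to them, and where a whole thing is asked for, a point or a joint stands for the part that bears it (a point fixed in the world has none). Each returns a list of dicts, best first, with "conf" (0 to 1); they miss things now and then, are a little off and sometimes report something else, mostly with a low value. They report only what shows in the picture. A call takes as long as a camera call. They do not tell look-alikes from the thing itself.
- bot.trace(query, picture): "region" (420x560 bool, what is visible of it).
- bot.spot_point(query, picture): "xyz" ([x, y, z] in m, in world coordinates, good to about 4 mm: a listed point, or the origin of a listed thing).
The state is a dict: "clock": time; "qpos": joint angles; "qd": joint speeds; "joint_efforts": joint torques, N m; "position": TCP position; "tool_rot": TCP orientation; "force": force on the tool from outside, world axes, zero at the start; "moment": the same for the moment, N m; "grip_width": finger opening in m; "finger_force": force on a finger pad.
Only numpy, scipy, OpenCV 4.12 (cv2) and the standard library are available. Lean on these libraries where they do the work, as an engineer would, in place of code of your own. Each camera call takes 0.05 s, during which the arm holds its last target. There are 200 camera calls.

## Working session

There is one attempt and no reset: what is moved stays moved. The work goes in short steps, Python scripts to look and compute and a shell command to move; the robot and the scene stay as the last step left them, time stands still between calls to the robot, and variables do not carry over. Pictures are saved under pics/ and viewed, at most 10 in all, crops included, and the job is handed in when it is done.

```bash
mkdir -p pics
python3 - <<'E'
from workcell import bot
import cv2,numpy as np
s=bot.observe();print(s['clock'],s['position'],s['tool_rot'],s['grip_width'],bot.tip_reach)
ims=[]
for c in ['scene','top']:
    f=bot.grab_frame(c);ims.append(f['img'])
    for q in ['jig','release_top','push_face','fuselage_mid','pilot_mid','jar_mid','pinvise','palette']:
        print(c,q,[(np.round(d['xyz'],3).tolist(),round(d['conf'],2)) for d in bot.spot_point(q,f)[:3]])
    cv2.imwrite(f'pics/{c}0.png',f['img'][:,:,::-1])
E
```

```text
0.0 [0.23457177 0.57902874 0.30333341] [-3.14047145e+00  1.05272777e-04  2.75673490e+00] 0.08547616475288843 0.0726
scene jig [([0.567, -0.076, 0.002], 0.97)]
scene release_top [([0.592, -0.084, 0.084], 0.47)]
scene push_face [([0.558, -0.073, 0.101], 0.89)]
scene fuselage_mid [([0.523, -0.332, 0.01], 0.93), ([0.652, -0.11, 0.062], 0.8), ([0.355, 0.16, 0.013], 0.72)]
scene pilot_mid [([0.497, 0.054, 0.025], 0.78)]
scene jar_mid [([0.423, -0.142, 0.018], 0.67)]
scene pinvise [([0.514, -0.18, -0.001], 0.73)]
scene palette [([0.613, 0.047, -0.001], 0.72), ([0.564, -0.074, 0.001], 0.17)]
top jig [([0.566, -0.075, 0.0], 0.88)]
top release_top [([0.589, -0.086, 0.087], 0.61)]
top push_face [([0.558, -0.07, 0.11], 0.71), ([0.51, -0.183, 0.0], 0.33)]
top fuselage_mid [([0.657, -0.106, 0.06], 0.95), ([0.351, 0.162, 0.018], 0.74)]
top pilot_mid [([0.558, -0.068, 0.106], 0.71), ([0.492, 0.063, 0.02], 0.55)]
top jar_mid [([0.422, -0.14, 0.023], 0.48)]
top pinvise [([0.509, -0.185, 0.001], 0.63)]
top palette [([0.616, 0.051, -0.002], 0.96)]
```

View pics/scene0.png

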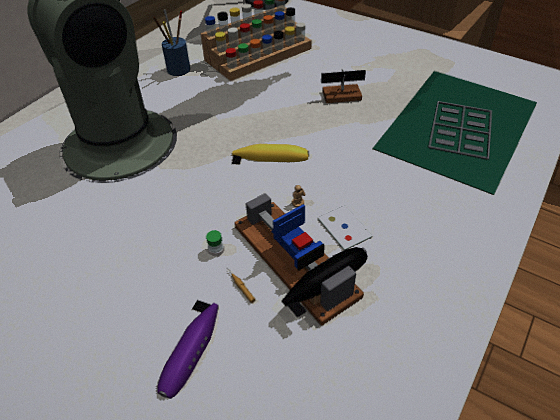

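View pics/top0.png

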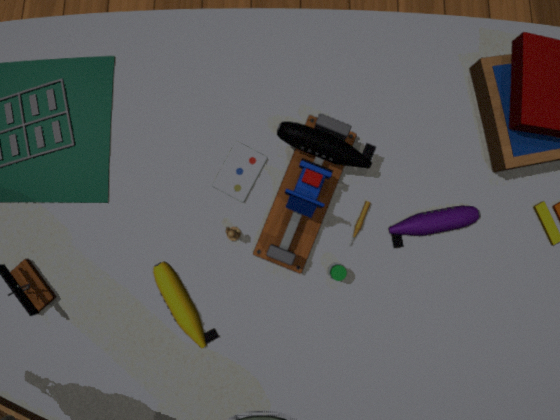

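The scene view shows the jig with the blue jaw and red pad at about (300,242). The black fuselage is at (325,275), and the purple and yellow ones are decoys. The top view agrees: red pad at (312,178), end stop at (282,255). Jig +x points at about 159° in world, and the tool x axis is already close to that (158°). I'll shut the gripper and move above the release.

```bash
python3 -m jog '[[[-36,-30,0,0,0,-0.025,0],[-36,-30,0,0,0,0,0],[-36,-30,0,0,0,0,0],[-36,-30,0,0,0,0,0],[-36,-30,0,0,0,0,0]]]' 40
python3 -m jog '[[[-36,-30,0,0,0,0,0],[-36,-30,0,0,0,0,0],[-36,-30,0,0,0,0,0],[-36,-30,0,0,0,0,0],[-36,-30,0,0,0,0,0]]]'
python3 -m jog '[[[-36,-30,0,0,0,0,0],[-36,-30,0,0,0,0,0],[-36,-30,0,0,0,0,0],[-36,-30,0,0,0,0,0],[0,0,0,0,0,0,0]]]'
```

```text
clock: 1.4
position: [0.3499, 0.3732, 0.3041]
tool_rot: [3.141, 0.0, 2.782]
force: [2.0, 1.0, 0.2]
grip_width: 0.0121
finger_force: 0.0
clock: 1.9
position: [0.4656, 0.1694, 0.3042]
tool_rot: [3.141, 0.0, 2.782]
force: [0.7, 0.9, -0.3]
grip_width: 0.0002
finger_force: 0.0
clock: 2.4
position: [0.5592, 0.0021, 0.3039]
tool_rot: [-3.14, 0.002, 2.775]
force: [-1.1, 1.3, 0.3]
grip_width: -0.0002
finger_force: 0.0
```

Run:
```python
from workcell import bot
import cv2,numpy as np
for c in ['wrist','top','scene']:
    s=bot.observe();p=s['position'];yaw=s['tool_rot'][2]
    f=bot.grab_frame(c)
    for q in ['release_top','push_face','jig','fuselage_mid']:
        for d in bot.spot_point(q,f)[:2]:
            e=np.array(d['xyz'])-p
            print(c,q,np.round(d['xyz'],4),round(d['conf'],2),'tool d',np.round(1000*np.array([e[0]*np.cos(yaw)+e[1]*np.sin(yaw),e[0]*np.sin(yaw)-e[1]*np.cos(yaw),-e[2]]),1))
    if c=='wrist':cv2.imwrite('pics/w1.png',f['img'][:,:,::-1])
print(p,s['tool_rot'])
```

```text
wrist release_top [ 0.5924 -0.0839  0.088 ] 0.76 tool d [-61.8 -68.4 215.9]
wrist push_face [ 0.5593 -0.0715  0.1007] 0.85 tool d [-26.5 -68.7 203.2]
wrist jig [ 5.619e-01 -7.590e-02  3.000e-04] 0.61 tool d [-30.5 -71.8 303.6]
wrist jig [ 0.5547 -0.0733  0.101 ] 0.18 tool d [-22.9 -72.  202.9]
wrist fuselage_mid [ 0.6564 -0.1132  0.0571] 0.8 tool d [-132.1  -72.7  246.8]
top release_top [ 0.5882 -0.0843  0.0845] 0.48 tool d [-61.9 -76.7 219.4]
top push_face [ 0.558  -0.07    0.1076] 0.63 tool d [-28.6 -73.9 196.3]
top jig [ 5.672e-01 -7.550e-02  5.000e-04] 0.73 tool d [-39.1 -75.8 303.4]
top fuselage_mid [ 0.5183 -0.3304  0.0117] 0.85 tool d [ -82.7 -331.7  292.2]
top fuselage_mid [ 0.6551 -0.1052  0.0586] 0.72 tool d [-131.9  -72.8  245.3]
scene release_top [ 0.5911 -0.0821  0.0848] 0.6 tool d [-63.5 -73.2 219.2]
scene push_face [ 0.5559 -0.071   0.1019] 0.93 tool d [-26.7 -75.1 202.1]
scene jig [ 5.63e-01 -7.78e-02  4.00e-04] 0.64 tool d [-35.7 -79.  303.6]
scene fuselage_mid [0.3515 0.1599 0.0109] 0.66 tool d [245.8  69.3 293.1]
scene fuselage_mid [ 0.6512 -0.1099  0.064 ] 0.57 tool d [-129.6  -78.1  240. ]
[0.55732954 0.0087129  0.30401221] [3.14146157e+00 1.17709149e-04 2.78270125e+00]
```

View pics/w1.png

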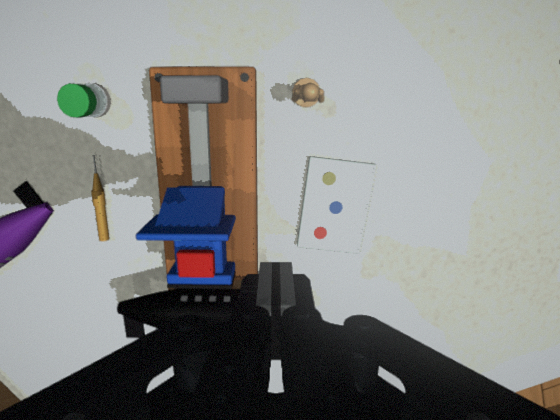

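The wrist view shows the jig edges vertical, so the tool is aligned. The red pad is at (196,263), free of anything above it. I'll move over it and descend.

```bash
python3 -m jog '[[[-31,-36.5,0,0,0,0,0],[-31,-36.5,0,0,0,0,0],[0,0,40,0,0,0,0],[0,0,40,0,0,0,0],[0,0,30,0,0,0,0]]]'
python3 -m jog '[[[0,0,10,0,0,0,0],[0,0,0,0,0,0,0],[0,0,0,0,0,0,0]]]'
python3 - <<'E'
from workcell import bot
import cv2,numpy as np
s=bot.observe();p=s['position'];yaw=s['tool_rot'][2];print(p,s['tool_rot'],s['force'])
for c in ['wrist','scene']:
    f=bot.grab_frame(c)
    for d in bot.spot_point('release_top',f)[:1]+bot.spot_point('push_face',f)[:1]:
        e=np.array(d['xyz'])-p
        print(c,np.round(d['xyz'],4),round(d['conf'],2),'tool d',np.round(1000*np.array([e[0]*np.cos(yaw)+e[1]*np.sin(yaw),e[0]*np.sin(yaw)-e[1]*np.cos(yaw),-e[2]]),1))
    cv2.imwrite(f'pics/{c}2.png',f['img'][:,:,::-1] if c=='wrist' else cv2.resize(f['img'][150:340,180:420,::-1],None,fx=3,fy=3))
E
```

```text
clock: 3.65
position: [0.5892, -0.0823, 0.1918]
tool_rot: [-3.141, -0.001, 2.781]
force: [0.2, 0.0, 0.3]
grip_width: -0.0
finger_force: 0.0
clock: 3.95
position: [0.5904, -0.0821, 0.1852]
tool_rot: [3.141, 0.001, 2.782]
force: [-0.5, 0.2, 0.6]
grip_width: 0.0002
finger_force: 0.0
[ 0.59039358 -0.08212896  0.18523556] [3.14123441e+00 1.47916055e-03 2.78172055e+00] [-0.52320543  0.18709848  0.58669088]
wrist [ 0.5948 -0.0849  0.0874] 0.89 tool d [-5.1 -1.  97.8]
wrist [ 0.5585 -0.0716  0.0994] 0.97 tool d [33.6 -1.4 85.8]
scene [ 0.5913 -0.0852  0.0866] 0.69 tool d [-1.9 -2.6 98.6]
scene [ 0.5555 -0.0736  0.101 ] 0.67 tool d [35.7 -4.3 84.2]
```

View pics/scene2.png

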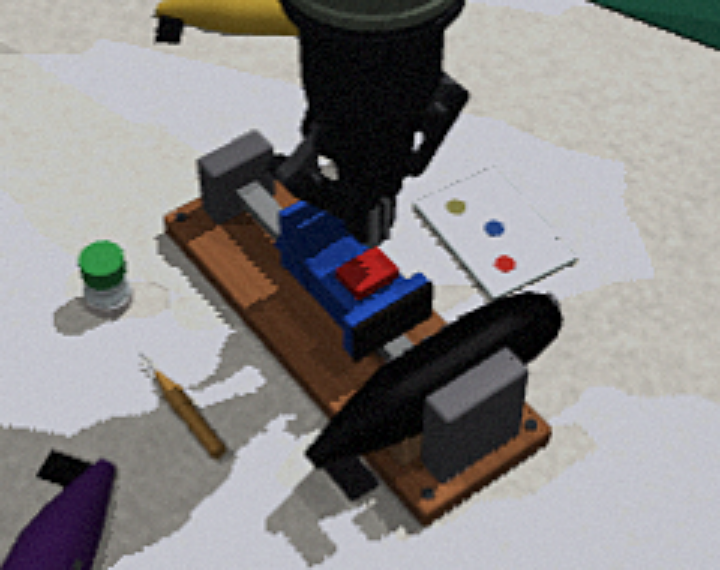

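View pics/wrist2.png

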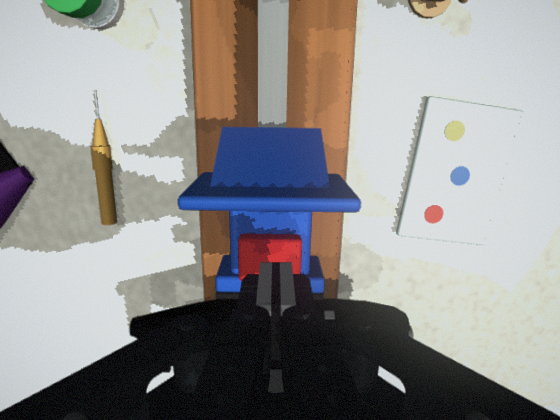

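In both views the closed tips are over the red pad (wrist 272,258), about 2 mm off. I'll correct that and press.

```bash
python3 -m jog '[[[-2,-1.5,10,0,0,0,0],[0,0,8,0,0,0,0],[0,0,4,0,0,0,0],[0,0,2,0,0,0,0],[0,0,0,0,0,0,0]]]'
python3 -m jog '[[[0,0,3,0,0,0,0],[0,0,2,0,0,0,0],[0,0,0,0,0,0,0]]]'
python3 -m jog '[[[0,0,2,0,0,0,0],[0,0,1,0,0,0,0],[0,0,0,0,0,0,0]]]'
```

```text
clock: 4.75
position: [0.5909, -0.0841, 0.1595]
tool_rot: [-3.141, -0.001, 2.782]
force: [0.6, -0.1, 0.3]
grip_width: -0.0004
finger_force: 0.0
clock: 5.05
position: [0.5912, -0.0841, 0.1548]
tool_rot: [-3.142, 0.0, 2.782]
force: [0.4, -0.5, -0.3]
grip_width: 0.0001
finger_force: 0.0
clock: 5.35
position: [0.5916, -0.0843, 0.1526]
tool_rot: [3.141, 0.001, 2.782]
force: [-1.1, 0.6, 11.6]
grip_width: 0.0001
finger_force: 5.6
```

```bash
python3 -m jog '[[[0,0,1,0,0,0,0],[0,0,0,0,0,0,0],[0,0,0,0,0,0,0]]]'
python3 -m jog '[[[0,0,-8,0,0,0,0],[0,0,-8,0,0,0,0],[0,0,0,0,0,0,0],[0,0,0,0,0,0,0]]]'
python3 - <<'E'
from workcell import bot
f=bot.grab_frame('wrist')
for q in ('release_top','push_face'):print([(d['xyz'],d['conf']) for d in bot.spot_point(q,f)[:1]])
E
```

```text
clock: 5.65
position: [0.5922, -0.0845, 0.1524]
tool_rot: [3.141, 0.003, 2.781]
force: [-0.4, -1.4, 22.0]
grip_width: 0.0003
finger_force: 11.1
clock: 6.05
position: [0.5911, -0.0841, 0.1669]
tool_rot: [3.142, 0.0, 2.782]
force: [0.4, 0.1, 0.4]
grip_width: 0.0002
finger_force: 0.0
[([0.5936, -0.0851, 0.0816], 0.91)]
[([0.5596, -0.0742, 0.1034], 0.68)]
```

The hard stop is confirmed: the force rose to 22 N with no further travel, and the pad top reads 81 mm. Next I'll push the plate along tool +x.

```bash
python3 -m jog '[[[10,0,0,0,0,0,0],[8,0,0,0,0,0,0],[4,0,0,0,0,0,0],[4,0,0,0,0,0,0],[4,0,0,0,0,0,0]]]'
python3 -m jog '[[[6,0,0,0,0,0,0],[6,0,0,0,0,0,0],[6,0,0,0,0,0,0],[6,0,0,0,0,0,0],[6,0,0,0,0,0,0]]]'
```

```text
clock: 6.7
position: [0.5629, -0.0735, 0.167]
tool_rot: [3.141, 0.001, 2.782]
force: [3.1, -1.1, -0.6]
grip_width: -0.0002
finger_force: 1.1
clock: 7.2
position: [0.5345, -0.0628, 0.167]
tool_rot: [3.141, 0.0, 2.782]
force: [3.6, 0.8, -1.2]
grip_width: -0.0001
finger_force: 1.1
```

Force is about 3 N, which matches free sliding. I'll continue.

```bash
python3 -m jog '[[[6,0,0,0,0,0,0],[6,0,0,0,0,0,0],[5,0,0,0,0,0,0],[5,0,0,0,0,0,0],[4,0,0,0,0,0,0]]]'
python3 -m jog '[[[3,0,0,0,0,0,0],[3,0,0,0,0,0,0],[2,0,0,0,0,0,0],[2,0,0,0,0,0,0],[0,0,0,0,0,0,0]]]'
```

```text
clock: 7.7
position: [0.5102, -0.0537, 0.1669]
tool_rot: [3.142, 0.0, 2.782]
force: [2.0, 1.3, 0.7]
grip_width: -0.0002
finger_force: 1.1
clock: 8.2
position: [0.502, -0.0506, 0.1671]
tool_rot: [3.141, 0.002, 2.782]
force: [7.8, -1.4, -3.9]
grip_width: -0.0
finger_force: 3.9
```

```bash
python3 -m jog '[[[2,0,0,0,0,0,0],[1,0,0,0,0,0,0],[0,0,0,0,0,0,0],[0,0,0,0,0,0,0]]]'
python3 -m jog '[[[-8,0,0,0,0,0,0],[-8,0,0,0,0,0,0],[0,0,-30,0,0,0,0],[0,0,-40,0,0,0,0],[0,0,-40,0,0,0,0]]]'
python3 -m jog '[[[0,0,0,0,0,0,0],[0,0,0,0,0,0,0]]]'
python3 - <<'E'
from workcell import bot
import numpy as np,cv2
for c in ('scene','wrist'):
    f=bot.grab_frame(c)
    for q in ('release_top','push_face','fuselage_mid','jig'):print(c,q,[(np.round(d['xyz'],3),round(d['conf'],2)) for d in bot.spot_point(q,f)[:2]])
    cv2.imwrite(f'pics/{c}3.png',f['img'][:,:,::-1] if c=='wrist' else cv2.resize(f['img'][150:340,180:420,::-1],None,fx=3,fy=3))
E
```

```text
clock: 8.6
position: [0.5012, -0.0503, 0.1674]
tool_rot: [3.141, 0.007, 2.781]
force: [22.8, -8.0, -13.8]
grip_width: 0.0
finger_force: 11.3
clock: 9.1
position: [0.5129, -0.0551, 0.2779]
tool_rot: [-3.141, -0.002, 2.781]
force: [-0.0, -0.3, 0.6]
grip_width: -0.0003
finger_force: 0.0
clock: 9.3
position: [0.5135, -0.055, 0.2775]
tool_rot: [3.141, 0.001, 2.782]
force: [-1.0, 0.2, -0.8]
grip_width: 0.0002
finger_force: 0.0
scene release_top [(array([ 0.522, -0.059,  0.077]), 0.71), (array([ 0.517, -0.181, -0.002]), 0.48)]
scene push_face [(array([ 0.49 , -0.048,  0.102]), 0.7)]
scene fuselage_mid [(array([ 0.524, -0.33 ,  0.011]), 0.85), (array([0.354, 0.16 , 0.014]), 0.73)]
scene jig [(array([ 0.567, -0.076,  0.002]), 0.89)]
wrist release_top [(array([ 0.526, -0.059,  0.078]), 0.93)]
wrist push_face [(array([ 0.49 , -0.047,  0.101]), 0.85)]
wrist fuselage_mid [(array([ 0.518, -0.328,  0.012]), 0.59), (array([ 0.656, -0.113,  0.058]), 0.5)]
wrist jig [(array([ 0.566, -0.076, -0.002]), 0.94)]
```

View pics/scene3.png

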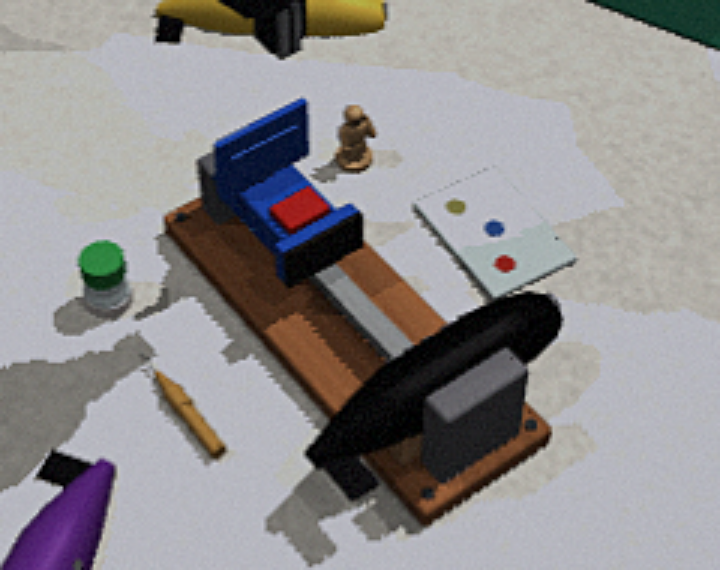

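View pics/wrist3.png

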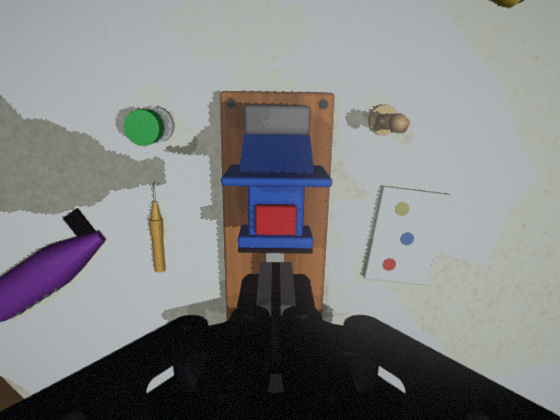

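The jaw is against the end stop (wrist view 278,120), with the push face at jig x of about 80 mm as expected. The red pad is down, and the fuselage and bystanders have not moved. Handing in.

```bash
python3 -c "
from workcell import bot
print(bot.job_done())"
```

```text
the job is handed in; nothing more can be done
None
```

I pressed the red release down to its hard stop, pushed the jaw back against the grey end stop, and handed the job in; the last pictures show the fuselage half and bystanders unmoved, but the hand-in returned no verdict.

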